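# Divert the dark offcut to the green tray

## Task

Sort the dark red-brown offcut block with the sorting stand on the bench: first push the red-knobbed lever fully over towards the green tray, and only then drop the block into the hopper on top of the stand, so that it slides down into the green tray. Leave the lever over on that side.

Things in the scene. Friction and masses are not known exactly. Their poses are not given: they have to be found in the camera images.
- offcut_dark: dark red-brown wooden block with a saw mark on top, 50 (its x) x 70 (its y) x 36 mm high, about 70 g, loose on the bench; origin at the centre of its underside, z up. It lies at one of three spots; a paler offcut and a pale hollow-topped bracket lie at the others
- sorter: fixed stand 215 mm high, clear front. Origin: centre of its underside on the bench; x to its back, y left, z up. On top an open hopper centred on the origin, mouth 116 (x) x 120 mm (y) inside, rim at 215 mm. Below, a smooth steel pan turns with the lever on a shaft along x at 125 mm height, level when the lever is upright; a block slides off it to the side the lever leans to, into that tray
- lever_knob (a point): centre of the red ball knob (28 mm) on the lever, a 10 mm rod in front of the stand at sorter x = -100 mm, 31 mm clear of the front. Knob 140 mm from the shaft: at height 265 mm upright (as it starts, within 6 deg), swings along sorter y to stops 40 deg either side (knob then at y = +/-90 mm, height 232 mm). Moves with about 2 N at the knob, stays where left
- tray_green: green open tray fixed beside the stand, on its left or its right (a blue one stands on the other side), 146 (x) x 140 (y) x 55 mm high, walls 4 mm; origin at the centre of its underside, 108 mm to the side of the sorter's origin, axes as the sorter's
Not all that is in view belongs to the job. What is shaped like the offcut_dark but pink is not meant.

How it is judged:
On the way, in this order (a step that is already met when the one before it is completed fails the run):
1. the lever is pushed over towards the green tray (knob at least 70 mm to that side of the stand's middle) before the block is in the hopper (((y of tray_green in the frame of sorter above 0 m and y of lever_knob in the frame of sorter above 0.07 m) or (y of tray_green in the frame of sorter below 0 m and y of lever_knob in the frame of sorter below -0.07 m))), for 0.2 s.
2. the dark block passes through the hopper with the lever still over towards the green tray (((y of tray_green in the frame of sorter above 0 m and y of lever_knob in the frame of sorter above 0.07 m) or (y of tray_green in the frame of sorter below 0 m and y of lever_knob in the frame of sorter below -0.07 m)) and x of offcut_dark in the frame of sorter between -0.06 and 0.06 m and y of offcut_dark in the frame of sorter between -0.07 and 0.07 m and z of offcut_dark in the frame of sorter between 0.09 and 0.205 m), for 0.02 s.
At the end, for the whole second after the job is handed in: The dark block lies at rest inside the green tray (its origin within the tray's walls and less than 65 mm above the tray's underside), and the lever still leans towards the green tray with its knob at least 70 mm to that side of the stand's middle (((y of tray_green in the frame of sorter above 0 m and y of lever_knob in the frame of sorter above 0.07 m) or (y of tray_green in the frame of sorter below 0 m and y of lever_knob in the frame of sorter below -0.07 m)) and x of offcut_dark in the frame of tray_green between -0.072 and 0.072 m and y of offcut_dark in the frame of tray_green between -0.07 and 0.07 m and z of offcut_dark in the frame of tray_green below 0.065 m and linear speed of offcut_dark below 0.02 m/s); the robot touches nothing.
It also fails if it takes over 54 s, if anything falls off the work surface, if the arm or the gripper's body presses on something with over 40 N, if the wrist force passes 120 N, or if a joint passes its speed limit or range.

## Robot

A 7-joint arm with a two-finger parallel gripper is mounted at the origin on a cart in front of the work surface, level with it; the furniture and walls round the work are solid. World frame = base frame: x ahead of the robot, y to its left, z up, the work surface at z = 0. Lengths are in m, angles in rad, forces in N, time in s.
With the tool pointing down it reaches from about 0.35 to 0.9 m from the base axis. Payload 8.1 kg.
Tool frame: the origin (TCP) lies at the very end of the fingers, on their centre line; the grasp point (between the pads) lies 19 mm behind it; z points along the fingers, y is the line along which they close (so a half turn about z gives the same grasp; the last joint's range is limited). The gripper opens to 92 mm and grips with 3 to 60 N. Pads are 19 mm wide; open, the fingers measure 130 mm over their backs; the gripper's body (75 mm by 190 mm) begins 47 mm behind the grasp point.
Start: joints at [1.094, 0.434, 0.025, 1.573, -0.012, 1.134, -0.075], TCP at [0.228, -0.582, 0.227] pointing down, gripper open.
Joint ranges: [-2.62, 2.62], [-0.44, 2.09], [-1.27, 1.32], [0.08, 2.57], [-1.32, 4.46], [0.12, 2], [-2.74, 2.74]. Speed limits (rad/s): [2.22, 2.22, 3.01, 3.01, 3.14, 3.14, 3.14].

## Interface

Orientations are given as a rotation vector (axis times angle).
In Python, from cell import readout, cams, job gives the robot as it stands.
- The arm moves only by the tool drive_tool, never from a script. Its argument "commands" is a list of rows, each a list of 3 entries, a list of its own where there are three numbers: the turn, a rotation vector about the tool's x, y, z in rad, then the shift along the tool's x, y, z in cm, then the gripper's target within -1 to 1 (fully open at 1, half-way at 0, shut at -1). A call has 1 to 20 rows; each row is the pose to reach, as a shift and turn from the pose commanded when the call began, along the tool's axes at that moment; what a row does not reach only later rows make up. A row lasts 1/12 s, in which the tool goes at most 41.7 mm and 7.16 degrees, less where a joint would pass 70% of its speed; a pose out of reach is approached as far as the arm can. A call with a gripper value outside its range is refused whole. The fingers move at their own pace and stop on an object; "newtons" is the grip in N (left out, the last holds). Time passes only in rows, so rows that repeat a pose let the fingers close. It gives the time, the measured TCP pose, the force, the opening and the grip force at its end, in the units of the state.
- readout.observe(): the state, without advancing time (a new reading comes with each control period).
- cams.get_image(name): name is "scene" or "top" or "wrist"; returns the picture (384x512x3 uint8, blue, green, red); there is no depth.
- cams.camera_info(name): a dict with "camera_matrix" (3x3 intrinsics, pixels), "R" (3x3) and "t" (3): a world point X has camera coordinates R X + t. Camera axes: x right, y down, z forward; pixel columns grow to the right and rows downward; lengths in m; the calibration is good to about 2 mm. A picture is of the moment at which its call begins: read the wrist's pose just before it. camera_info takes no time and is no camera call; for the wrist camera it gives the pose at the moment of the call.
- job.sign_off(): hands the job in; it is judged then, once.
The state is a dict: "clock": time; "joints": joint angles; "dq": joint speeds; "joint_efforts": joint torques, N m; "position": TCP position; "ee_rot": TCP orientation; "force": force on the tool from outside, world axes, zero at the start; "ft_torque": the same for the moment, N m; "width": opening from 0.0 (shut) to 1.0 (fully open); "gripper_force": force on a finger pad.
Only numpy, scipy, OpenCV 4.12 (cv2) and the standard library are available. Lean on these libraries where they do the work, as an engineer would, in place of code of your own. Each camera call takes 0.05 s, during which the arm holds its last target. There are 200 camera calls.

## Working session

There is one attempt and no reset: what is moved stays moved. The work goes in short steps, Python scripts to look and compute and a tool call to move; the robot and the scene stay as the last step left them, time stands still between calls to the robot, and variables do not carry over. Pictures are saved under pics/ and viewed, at most 10 in all, crops included, and the job is handed in when it is done.

Besides the shell and the picture viewer there is one more tool, called after "Request:" as name([rows], argument=value, ...), one row to a line, values as JSON. drive_tool: Moves the arm, as the interface text tells. Its arguments: {"type":"object","properties":{"commands":{"type":"array"},"newtons":{"type":"number"}},"required":["commands"]}

```bash
mkdir -p pics; python3 - <<'E'
from cell import readout,cams
import cv2
s=readout.observe();print(s['clock'],s['position'],s['ee_rot'],s['width'])
for n in('scene','top'):
    im=cams.get_image(n);cv2.imwrite(f'pics/{n}0.png',im)
    i=cams.camera_info(n);print(n,i)
E
```

```text
0.0 [ 0.22799601 -0.58139823  0.22594006] [-3.08542643e+00 -5.83394508e-01  6.79462189e-04] 0.9956454551574504
scene {'camera_matrix': array([[416.80813593,   0.        , 258.54179304],
       [  0.        , 416.80813593, 185.38389166],
       [  0.        ,   0.        ,   1.        ]]), 'R': array([[ 0.94147128,  0.33692418, -0.01067417],
       [ 0.27036524, -0.77363971, -0.57304819],
       [-0.20133175,  0.53662249, -0.81945215]]), 't': array([-0.47921634, -0.0315066 ,  1.47176633])}
top {'camera_matrix': array([[488.50556468,   0.        , 255.25883002],
       [  0.        , 488.50556468, 194.99409734],
       [  0.        ,   0.        ,   1.        ]]), 'R': array([[ 0.02111505, -0.99968952, -0.01322932],
       [-0.99231906, -0.01934247, -0.12218326],
       [ 0.12188944,  0.01570761, -0.99241938]]), 't': array([0.01300078, 0.52172332, 1.34605939])}
```

View pics/scene0.png

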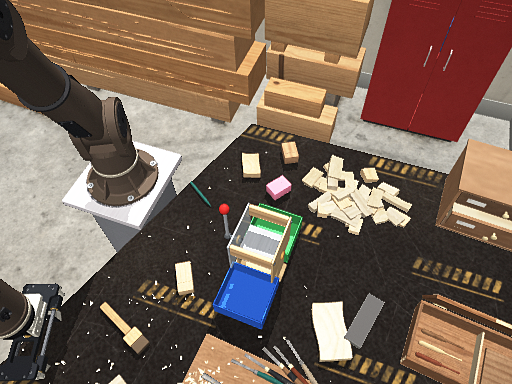

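View pics/top0.png

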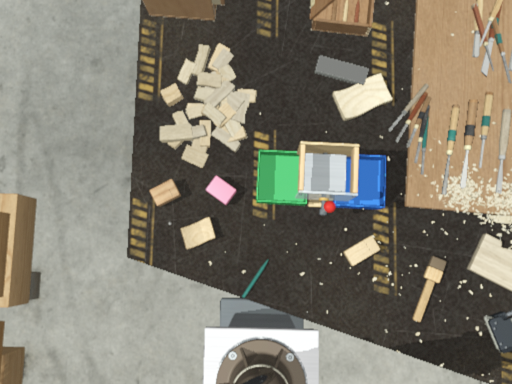

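```bash
python3 - <<'E'
import cv2,numpy as np
a=cv2.imread('pics/top0.png');b=cv2.imread('pics/scene0.png')
c=cv2.resize(a[140:290,140:400],None,fx=3,fy=3,interpolation=cv2.INTER_CUBIC)[:,:780]
cv2.imwrite('pics/cropt.png',c)
d=cv2.resize(b[130:300,160:320],None,fx=3.5,fy=3.5,interpolation=cv2.INTER_CUBIC)
cv2.imwrite('pics/crops.png',d)
E
```

```text
(no output)
```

View pics/cropt.png

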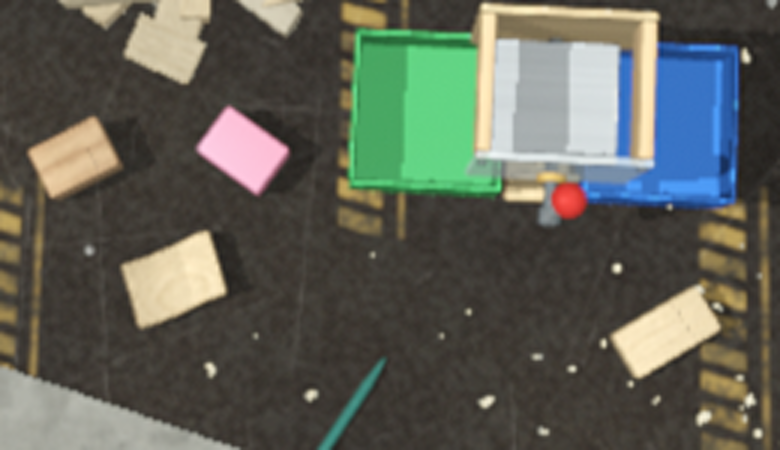

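View pics/crops.png

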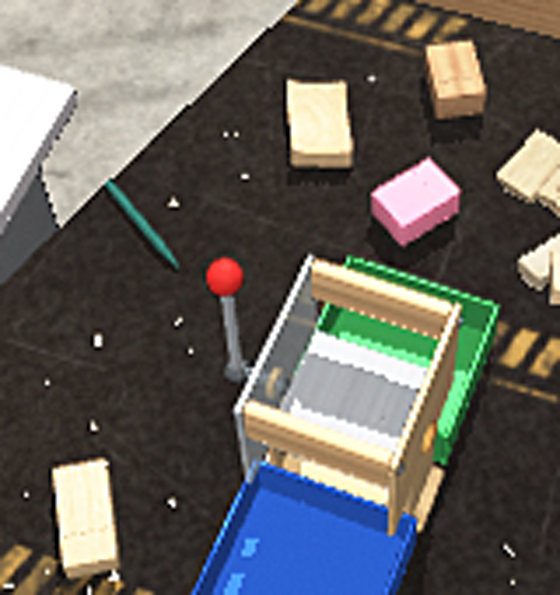

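```bash
cat > h.py <<'E'
import numpy as np
from cell import readout,cams
def back(i,uv,z):
    K,R,t=i['camera_matrix'],i['R'],i['t'];uv=np.atleast_2d(uv)
    d=(R.T@np.linalg.inv(K)@np.c_[uv,np.ones(len(uv))].T).T
    c=-R.T@t
    return c+d*((z-c[2])/d[:,2])[:,None]
def proj(i,X):
    p=i['R']@np.asarray(X).T+i['t'][:,None];q=i['camera_matrix']@p
    return (q[:2]/q[2]).T
E
python3 - <<'E'
from h import *
np.set_printoptions(precision=4,suppress=True)
i=cams.camera_info('top');f=lambda p,z:print(z,back(i,np.array(p)/3+140-1/3,z)[:,:2].tolist())
print(-i['R'].T@i['t'])
f([(28,152),(95,116),(122,160),(55,198)],.036)
f([(478,5),(660,12),(653,160),(475,158)],.215)
f([(357,30),(350,187),(738,45),(737,205)],.055)
f([(568,200)],.265)
j=cams.camera_info('scene');g=lambda p,z:print('s',z,back(j,np.array(p)/3.5+[160,130],z)[:,:2].tolist())
g([(225,277)],.265)
g([(426,45),(475,40),(486,85),(437,98)],.036)
E
```

```text
[0.3534 0.0019 1.3998]
0.036 [[0.528281722623992, 0.3239139854234731], [0.5637581878697697, 0.2621382978406626], [0.5224169584398202, 0.23493570854155355], [0.4852968302565234, 0.2964477774885429]]
0.215 [[0.6347423923523119, -0.08469758574642643], [0.6315509621330871, -0.23433568692013207], [0.508634056996733, -0.22805878476405744], [0.5074671203602955, -0.08355455430503893]]
0.055 [[0.646827600294996, 0.016374853781685614], [0.4990540950676413, 0.019841697338284604], [0.6390651839725262, -0.3384760691051482], [0.4894269342306033, -0.3358584675283185]]
0.265 [[0.4694857634497567, -0.15240797172375192]]
s 0.265 [[0.47209326939422674, -0.15147989041424414]]
s 0.036 [[0.4900916876278771, 0.30248622900077016], [0.5358532451834294, 0.32558383830679793], [0.5636463931718707, 0.27180288914423467], [0.5219956917234216, 0.23950142146872333]]
```

```bash
cat >> h.py <<'E'
from scipy.spatial.transform import Rotation as Ro
def goto(p,yaw):  # yaw: heading of tool x in deg, tool down
    s=readout.observe();R0=Ro.from_rotvec(s['ee_rot'])
    R1=Ro.from_euler('z',yaw,degrees=True)*Ro.from_euler('x',180,degrees=True)
    print('turn',(R0.inv()*R1).as_rotvec().round(3),'shift cm',(R0.inv().apply(np.array(p)-s['position'])*100).round(2))
E
python3 - <<'E'
from h import *
goto([.40,-.25,.28],-1.4);goto([.469,-.225,.27],-1.4);goto([.469,-.225,.24],-1.4)
E
```

```text
turn [-0.001  0.     0.398] shift cm [ 28.11 -24.58  -5.37]
turn [-0.001  0.     0.398] shift cm [ 35.45 -24.39  -4.37]
turn [-0.001  0.     0.398] shift cm [ 35.45 -24.39  -1.37]
```

Request:
drive_tool([
  [[0,0,0.1],[7,-6,-4],-1],
  [[0,0,0.2],[14,-12,-5.4],-1],
  [[0,0,0.3],[21,-18,-5.4],-1],
  [[0,0,0.4],[28,-24.5,-5.4],-1],
  [[0,0,0.4],[28,-24.5,-5.4],-1],
  [[0,0,0.4],[28,-24.5,-5.4],-1],
  [[0,0,0.4],[28,-24.5,-5.4],-1],
  [[0,0,0.4],[28,-24.5,-5.4],-1],
  [[0,0,0.4],[28,-24.5,-5.4],-1],
  [[0,0,0.4],[28,-24.5,-5.4],-1],
  [[0,0,0.4],[31,-24.5,-5.4],-1],
  [[0,0,0.4],[35.4,-24.4,-4.4],-1],
  [[0,0,0.4],[35.4,-24.4,-1.4],-1],
  [[0,0,0.4],[35.4,-24.4,-1.4],-1],
  [[0,0,0.4],[35.4,-24.4,-1.4],-1],
  [[0,0,0.4],[35.4,-24.4,-1.4],-1],
])

```text
clock: 1.43
position: [0.4681, -0.2263, 0.2414]
ee_rot: [3.141, -0.043, -0.001]
force: [0.1, -0.4, -0.3]
width: 0.005
gripper_force: 0.0
```

```bash
python3 - <<'E'
from h import *
import cv2
s=readout.observe();print(s['clock'],s['position'],s['ee_rot'],s['width'],s['force'])
goto([.469,-.105,.21],-1.4)
im=cams.get_image('scene');cv2.imwrite('pics/s1.png',cv2.resize(im[100:300,120:340],None,fx=3,fy=3))
E
```

```text
1.4333 [ 0.46808354 -0.22627089  0.2413644 ] [ 3.14098169e+00 -4.30659843e-02 -7.23623300e-04] 0.005068960774058093 [ 0.07759172 -0.35828217 -0.27346117]
turn [ 0.     0.    -0.003] shift cm [ -0.24 -12.13   3.13]
```

View pics/s1.png

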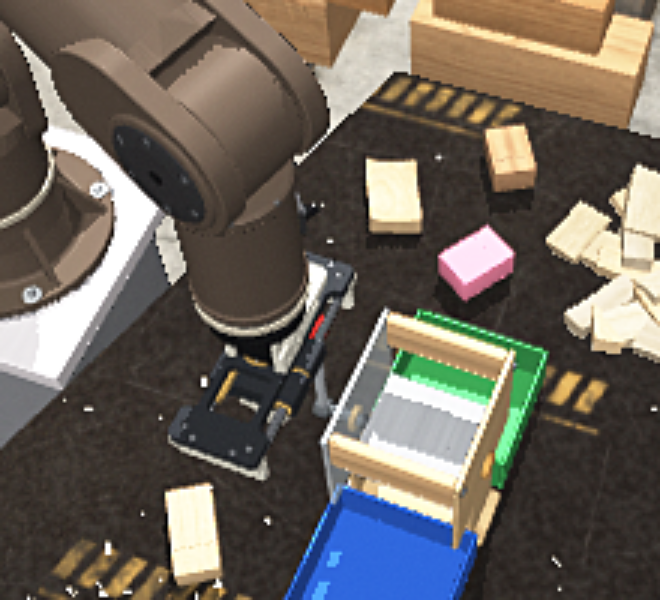

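The gripper stands in front of the stand, beside the knob (red at about 318,325 in the crop); the lever rod at (322,390) is still upright. Next I push towards the green tray, following the arc.

Request:
drive_tool([
  [[0,0,0],[0,-2,0],-1],
  [[0,0,0],[0,-3.5,0],-1],
  [[0,0,0],[0,-5,0.1],-1],
  [[0,0,0],[0,-6.5,0.4],-1],
  [[0,0,0],[0,-8,0.9],-1],
  [[0,0,0],[0,-9.5,1.6],-1],
  [[0,0,0],[-0.1,-10.5,2.2],-1],
  [[0,0,0],[-0.2,-11.3,2.8],-1],
  [[0,0,0],[-0.2,-11.8,3],-1],
  [[0,0,0],[-0.2,-11.8,3],-1],
  [[0,0,0],[-0.2,-11.8,3],-1],
])

```text
clock: 2.4
position: [0.4696, -0.1077, 0.2108]
ee_rot: [3.141, -0.042, -0.001]
force: [0.0, -0.3, -0.5]
width: 0.004
gripper_force: 0.0
```

```bash
python3 - <<'E'
from h import *
import cv2
s=readout.observe();print(s['clock'],s['position'],s['force'])
im=cams.get_image('scene');im2=cams.get_image('top')
cv2.imwrite('pics/s2.png',np.hstack([cv2.resize(im[110:270,180:300],None,fx=3,fy=3),cv2.resize(im2[130:290,230:360],None,fx=3,fy=3)]))
E
```

```text
2.4 [ 0.46961574 -0.1077032   0.21081551] [ 0.04036736 -0.29099769 -0.51838534]
```

View pics/s2.png

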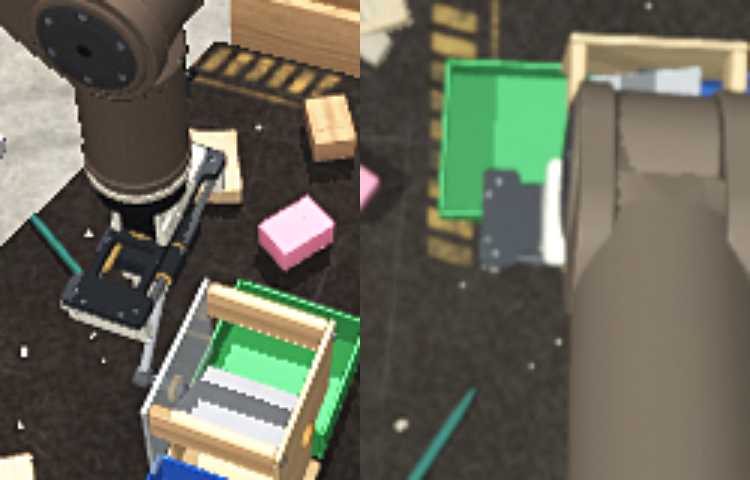

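Lever and pan (210,400 in the picture) lean towards green. I press slightly further to meet the stop, then back off, up and away.

Request:
drive_tool([
  [[0,0,0],[0,-0.3,0.1],-1],
  [[0,0,0],[0,-0.5,0.1],-1],
  [[0,0,0],[0,-0.5,0.1],-1],
])

```text
clock: 2.75
position: [0.4699, -0.1025, 0.2097]
ee_rot: [3.141, -0.041, -0.0]
force: [0.2, -2.0, -0.1]
width: 0.006
gripper_force: 0.8
```

```bash
python3 - <<'E'
from h import *
goto([.469,-.13,.21],-1.4);goto([.46,-.15,.33],-1.4);goto([.46,.15,.33],-59);goto([.525,.28,.17],-59)
print(readout.observe()['joints'])
E
```

```text
turn [ 0.     0.    -0.002] shift cm [-0.02  2.75 -0.03]
turn [ 0.     0.    -0.002] shift cm [ -0.87   4.78 -12.03]
turn [ 0.    -0.     1.003] shift cm [ -1.66 -25.21 -12.03]
turn [ 0.    -0.     1.003] shift cm [  4.5  -38.38   3.96]
[ 0.27506412  0.23191775 -0.2059196   1.9228728   0.05648966  0.99230748
 -1.55355449]
```

Request:
drive_tool([
  [[0,0,0],[0,1.5,0],-1],
  [[0,0,0],[-0.2,2.8,0],-1],
  [[0,0,0],[-0.5,3.5,-4],-1],
  [[0,0,0],[-0.9,4.5,-8],-1],
  [[0,0,-0.12],[-0.9,4.5,-12],-1],
  [[0,0,-0.24],[-1,1,-12],0],
  [[0,0,-0.36],[-1.1,-2,-12],1],
  [[0,0,-0.48],[-1.2,-5,-12],1],
  [[0,0,-0.6],[-1.3,-8,-12],1],
  [[0,0,-0.72],[-1.4,-11,-12],1],
  [[0,0,-0.84],[-1.5,-14,-12],1],
  [[0,0,-0.96],[-1.5,-17,-12],1],
  [[0,0,-1.08],[-1.6,-20,-12],1],
  [[0,0,-1.2],[-1.6,-23,-12],1],
  [[0,0,-1.32],[-1.7,-25,-12],1],
  [[0,0,-1.44],[-0.5,-28,-10],1],
  [[0,0,-1.56],[1,-31,-7],1],
  [[0,0,-1.68],[2.5,-34,-4],1],
  [[0,0,-1.8],[4,-37,-1],1],
  [[0,0,-1.92],[4.5,-38.4,2],1],
])

```text
clock: 4.42
position: [0.5261, 0.283, 0.1906]
ee_rot: [-1.827, -2.556, -0.006]
force: [1.1, -0.3, 1.1]
width: 0.989
gripper_force: 0.0
```

```bash
python3 - <<'E'
from h import *
goto([.525,.28,.17],121)
print(readout.observe()['joints'])
E
```

```text
turn [ 0.003 -0.002 -0.212] shift cm [-0.25 -0.21  2.06]
[-0.14748905  0.4997774  -0.63168913  1.65329071  0.32359345  1.09161041
 -0.5413173 ]
```

Request:
drive_tool([
  [[0,0,-0.11],[-0.2,-0.2,1],1],
  [[0,0,-0.21],[-0.2,-0.2,2],1],
  [[0,0,-0.21],[-0.2,-0.2,2],1],
  [[0,0,-0.21],[-0.2,-0.2,2],1],
  [[0,0,-0.21],[-0.2,-0.2,2],1],
])

```text
clock: 4.83
position: [0.5238, 0.2773, 0.1717]
ee_rot: [1.563, 2.725, 0.002]
force: [-0.6, 0.8, 1.2]
width: 1.0
gripper_force: 0.0
```

```bash
python3 - <<'E'
from h import *
import cv2
s=readout.observe();i=cams.camera_info('wrist');w=cams.get_image('wrist');t=cams.get_image('top')
np.savez('w1.npz',**i)
print(s['clock'],s['position'],s['ee_rot'])
print(proj(i,[[.525,.28,.036]]),i['R']@[0,0,-1])
cv2.imwrite('pics/w1.png',np.hstack([w,cv2.resize(t[140:210,260:390],(260,140)).repeat(1,0) if 0 else cv2.copyMakeBorder(cv2.resize(t[130:220,250:330],(280,315)),0,69,0,0,0)]))
E
```

```text
4.8333 [0.52382625 0.27732617 0.17168926] [1.56310702e+00 2.72470612e+00 1.66374723e-03]
[[253.71968149 177.19118511]] [-8.43460931e-04 -2.75830787e-01  9.61205839e-01]
```

View pics/w1.png

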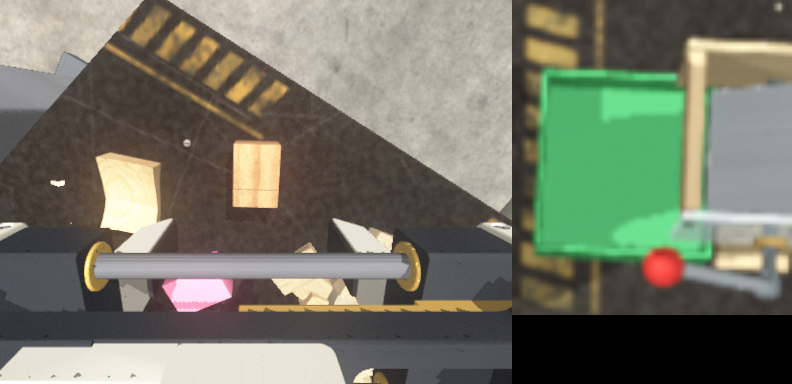

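```bash
python3 - <<'E'
from h import *
i=dict(np.load('w1.npz'))
P=back(i,[(233,142),(281,142),(278,208),(234,208)],.036);print(P.round(4),P.mean(0))
n=-i['R'].T@i['t'];print(n)
d=P[[2,3]].mean(0)-P[[0,1]].mean(0);print(np.linalg.norm(d),np.degrees(np.arctan2(d[1],d[0])),np.linalg.norm(P[1]-P[0]),np.linalg.norm(P[3]-P[2]))
c=P.mean(0)
k=lambda uv:np.array(uv)/3+[250-1/3,130]
print(c); goto([c[0],c[1],.008],120); goto([.525,.279,.008],120)
t=cams.camera_info('top');print(back(t,[250+151/3.5,130+267/3.5],.232))
E
```

```text
[[0.4875 0.3015 0.036 ]
 [0.5304 0.3266 0.036 ]
 [0.5659 0.2634 0.036 ]
 [0.5239 0.2388 0.036 ]] [0.52694471 0.28253827 0.036     ]
[0.48744666 0.34026578 0.32998813]
0.07251300496126845 -60.25905681878113 0.049717710076802014 0.04869773585011583
[0.52694471 0.28253827 0.036     ]
turn [0.002 0.    0.007] shift cm [ 0.31  0.49 16.4 ]
turn [0.002 0.    0.007] shift cm [ 0.1   0.14 16.4 ]
[[ 0.47127705 -0.07104037  0.232     ]]
```

The wrist view shows the brown block at (233–281, 142–208) px, measuring 49×72 mm, with the saw line at v≈189. The candidates are this brown offcut (165,193 in top), a pale offcut (362,251), the pale bracket (198,233) and a pink block (221,190). Only the brown one fits "dark red-brown, with saw mark". The knob is over green, about 88 mm to that side.

Request:
drive_tool([
  [[0,0,0],[0.2,0.4,3.5],1],
  [[0,0,0],[0.2,0.4,7],1],
  [[0,0,0],[0.2,0.4,10.5],1],
  [[0,0,0],[0.2,0.4,13],1],
  [[0,0,0],[0.2,0.4,15],1],
  [[0,0,0],[0.2,0.4,16.3],1],
  [[0,0,0],[0.2,0.4,16.4],1],
  [[0,0,0],[0.2,0.4,16.4],-1],
  [[0,0,0],[0.2,0.4,16.4],-1],
  [[0,0,0],[0.2,0.4,16.4],-1],
  [[0,0,0],[0.2,0.4,16.4],-1],
  [[0,0,0],[0.2,0.4,16.4],-1],
  [[0,0,0],[0.2,0.4,16.4],-1],
  [[0,0,0],[0.2,0.4,14.4],-1],
  [[0,0,0],[0.2,0.4,11.4],-1],
  [[0,0,0],[0.2,0.4,7.4],-1],
], newtons=20)

```text
clock: 6.27
position: [0.5243, 0.2795, 0.0955]
ee_rot: [-1.557, -2.726, 0.007]
force: [0.4, -0.4, -1.2]
width: 0.543
gripper_force: 19.9
```

```bash
python3 - <<'E'
from h import *
print(readout.observe()['width'])
goto([.50,.26,.33],120);goto([.55,.05,.33],100);goto([.5686,-.1595,.33],88.6)
E
```

```text
0.5428262602368823
turn [-0.005 -0.     0.01 ] shift cm [ -0.45  -3.21 -23.43]
turn [-0.005  0.001  0.359] shift cm [-21.07  -9.57 -23.4 ]
turn [-0.005  0.001  0.558] shift cm [-40.06 -18.62 -23.36]
```

Request:
drive_tool([
  [[0,0,0],[0,-0.5,-3.5],-1],
  [[0,0,0],[0,-1,-7],-1],
  [[0,0,0],[0,-2,-10.5],-1],
  [[0,0,0],[0,-3,-14],-1],
  [[0,0,0],[-1,-3.2,-17.5],-1],
  [[0,0,0],[-3,-4,-21],-1],
  [[0,0,0.06],[-6,-5,-23.4],-1],
  [[0,0,0.12],[-9.5,-6.2,-23.4],-1],
  [[0,0,0.18],[-13,-7.5,-23.4],-1],
  [[0,0,0.24],[-16.5,-8.7,-23.4],-1],
  [[0,0,0.3],[-20,-10,-23.4],-1],
  [[0,0,0.36],[-23.5,-11.2,-23.4],-1],
  [[0,0,0.42],[-27,-12.5,-23.4],-1],
  [[0,0,0.48],[-30.5,-14,-23.4],-1],
  [[0,0,0.54],[-34,-15.8,-23.4],-1],
  [[0,0,0.56],[-37,-17.2,-23.4],-1],
  [[0,0,0.56],[-39,-18.1,-23.4],-1],
  [[0,0,0.56],[-40.1,-18.6,-23.4],-1],
  [[0,0,0.56],[-40.1,-18.6,-23.4],-1],
  [[0,0,0.56],[-40.1,-18.6,-23.4],-1],
])

```text
clock: 7.93
position: [0.5693, -0.158, 0.3307]
ee_rot: [-2.25, -2.191, -0.001]
force: [0.3, 0.2, -0.7]
width: 0.545
gripper_force: 19.9
```

```bash
python3 - <<'E'
from h import *
import cv2
s=readout.observe();print(s['clock'],s['joints'])
goto([.5686,-.1595,.22],88.6)
im=cams.get_image('scene');cv2.imwrite('pics/s3.png',cv2.resize(im[100:290,160:330],None,fx=3,fy=3))
E
```

```text
7.9333 [ 0.51567243  0.35956596 -0.47510157  1.46379635  0.16434651  1.35837001
  0.00528094]
turn [-0.    -0.001 -0.002] shift cm [-0.17 -0.07 11.07]
```

View pics/s3.png

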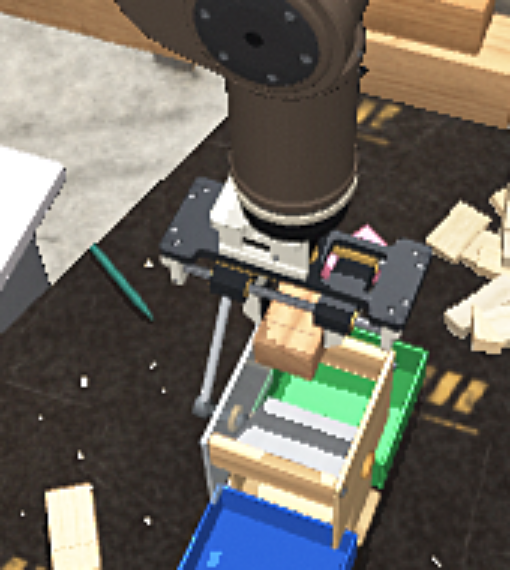

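The block is held centred over the hopper (290,335 in the crop), and the lever leans to green. Next I lower it to the rim, release and rise.

Request:
drive_tool([
  [[0,0,0],[-0.2,-0.1,3.5],-1],
  [[0,0,0],[-0.2,-0.1,7],-1],
  [[0,0,0],[-0.2,-0.1,9.5],-1],
  [[0,0,0],[-0.2,-0.1,11.2],-1],
  [[0,0,0],[-0.2,-0.1,11.3],-1],
  [[0,0,0],[-0.2,-0.1,11.3],-1],
  [[0,0,0],[-0.2,-0.1,11.3],-1],
  [[0,0,0],[-0.2,-0.1,11.3],0.45],
  [[0,0,0],[-0.2,-0.1,11.3],0.45],
  [[0,0,0],[-0.2,-0.1,11.3],0.45],
  [[0,0,0],[-0.2,-0.1,11.3],0.45],
  [[0,0,0],[-0.2,-0.1,11.3],0.45],
  [[0,0,0],[-0.2,-0.1,8],0.45],
  [[0,0,0],[-0.2,-0.1,4],0.45],
  [[0,0,0],[-0.2,-0.1,0],0.45],
  [[0,0,0],[0,3.5,-3],0.45],
  [[0,0,0],[0,7,-3],0.45],
  [[0,0,0],[0,10.5,-3],0.45],
  [[0,0,0],[0,14,-3],0.45],
  [[0,0,0],[0,14,-3],0.45],
])

```text
clock: 9.65
position: [0.7135, -0.1621, 0.3565]
ee_rot: [-2.248, -2.19, 0.001]
force: [0.3, 0.8, -3.5]
width: 0.724
gripper_force: 0.0
```

```bash
python3 - <<'E'
from h import *
import cv2
im=cams.get_image('scene');t=cams.get_image('top')
cv2.imwrite('pics/s4.png',np.hstack([cv2.resize(im[130:290,180:330],(375,400)),cv2.resize(t[130:230,240:340],(400,400))]))
E
```

```text
(no output)
```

View pics/s4.png

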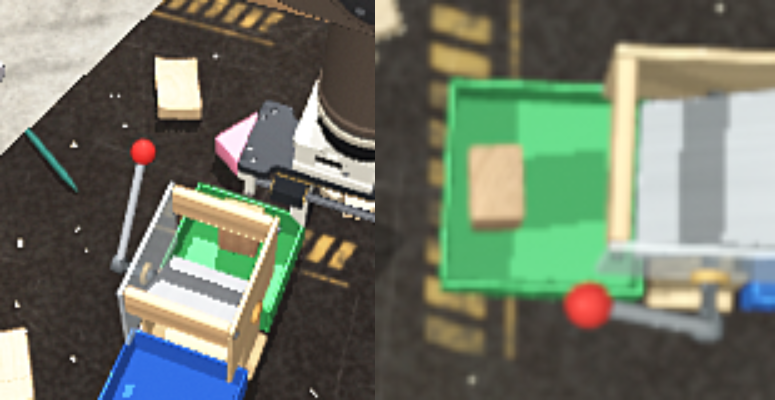

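The block lies flat in the green tray (495,185 in the right half), and the knob (588,305) is over on the green side. I let everything settle, then hand in.

Request:
drive_tool([
  [[0,0,0],[0,0,0],0.45],
  [[0,0,0],[0,0,0],0.45],
  [[0,0,0],[0,0,0],0.45],
  [[0,0,0],[0,0,0],0.45],
  [[0,0,0],[0,0,0],0.45],
  [[0,0,0],[0,0,0],0.45],
])

```text
clock: 10.25
position: [0.709, -0.163, 0.3614]
ee_rot: [2.251, 2.19, 0.0]
force: [0.4, 0.3, -0.2]
width: 0.726
gripper_force: 0.0
```

```bash
python3 -c "
from cell import job
print(job.sign_off())"
```

```text
the job is handed in; nothing more can be done
None
```

I pushed the lever over to the green side, then dropped the dark block through the hopper; the last pictures show it in the green tray with the lever still over. I handed the job in at about 10 s; no verdict was returned.

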